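# Level the parcel balance under the wardrobe rail

## Task

The miniature wooden stool on the parcel balance weighs 150 g. Of the three plain steel weights standing on the ledge (200, 100 and 50 g; the bigger the heavier), stand the 100 g and the 50 g one upright, side by side, on the floor of the empty pan, so that the beam floats level with the stool still on its pan.

Things in the scene. Friction and masses are not known exactly. Their poses are not given: they have to be found in the camera images.
- weight_100: The middle-sized of three steel knob weights, 100 g: a cylinder 28 mm across and 20.5 mm high with a small knob (14 mm across, on a 9 mm neck) on top, 31.5 mm high in all. Grip it by the cylinder. Origin: centre of its underside, z up its axis. Starts upright on the ledge. The largest weight (200 g, 36 mm across, 35.5 mm high, same shape) is not needed.
- weight_50: The smallest of the three steel knob weights, 50 g: a cylinder 22 mm across and 16.5 mm high with a small knob (14 mm across, on a 9 mm neck) on top, 27.5 mm high in all. Grip it by the cylinder. Origin: centre of its underside, z up its axis. Starts upright on the ledge. The three weights swap places between starts; no other thing stands within 30 mm of one.
- empty_pan (a point): Centre of the floor of the balance's empty steel pan, a tray 100 mm (its x) by 120 mm (its y), rim 5 mm high. x points along the beam, outward; z up. A linkage keeps the pans horizontal. Floor 104 mm above the ledge at the start, 80 when level. The balance's middle (scale plate to 131 mm high) is 120 mm along -x; the stool's pan 240 mm (stool 76 by 56, 73 mm high).
- beam (a joint): Tilt of the balance beam in rad: 0 = level, negative = empty pan high. Stops at -0.2 and 0.2; starts at -0.2. Being 50 g out drives it to a stop, so with only one of the two weights the pan stays up; with both it sinks 24 mm to level and settles in about a second. Where in the pan a weight stands does not matter.
There are look-alikes about, which are no part of the job. What is shaped like the weight_50 but red is not meant.

How it is judged:
At the end, for the whole second after the job is handed in: Both the 100 g and the 50 g weight stand on the floor of the pan that was empty (underside within 6 mm of the pan's floor in height, within 65 mm of its centre), upright to within 10 degrees and at rest, and the beam is still and level to within 0.07 rad (4 degrees) (horizontal distance between each of weight_100, weight_50 and empty_pan below 0.065 m and z of weight_100 in the frame of empty_pan between -0.006 and 0.006 m and angle between each of weight_100, weight_50's own z axis and vertical below 0.175 rad and linear speed of each of weight_100, weight_50 below 0.03 m/s and z of weight_50 in the frame of empty_pan between -0.006 and 0.006 m and value of joint beam between -0.07 and 0.07 rad and velocity of joint beam between -0.1 and 0.1 rad/s); the robot touches nothing.
It also fails if it takes over 54 s, if anything falls off the work surface, if the arm or the gripper's body presses on something with over 40 N, if the wrist force passes 120 N, or if a joint passes its speed limit or range.

## Robot

A 7-joint arm with a two-finger parallel gripper is mounted at the origin on the work surface. World frame = base frame: x ahead of the robot, y to its left, z up, the work surface at z = 0. Lengths are in m, angles in rad, forces in N, time in s.
With the tool pointing down it reaches from about 0.425 to 1.025 m from the base axis. Payload 9.4 kg.
Tool frame: the origin (TCP) lies at the very end of the fingers, on their centre line; the grasp point (between the pads) lies 19 mm behind it (bot.tcp_to_grasp is the distance from the TCP to the grasp point, in m); x points along the fingers, y is the direction in which the jaws open and shut, and the axes are right-handed (so a half turn about x gives the same grasp; the last joint's range is limited). The gripper opens to 85 mm and grips with 20 to 120 N. Pads are 22 mm wide; open, the fingers measure 114 mm over their backs; the gripper's body (76 mm by 85 mm) begins 54 mm behind the grasp point. The pads swing forward as they close: fully open they stand 13 mm farther back than shut.
Start: joints at [1.19, 0.599, -0.003, 1.599, 0.002, 0.943, -0.08], TCP at [0.217, -0.692, 0.231] pointing down, gripper open.
Joint ranges: [-2.57, 2.57], [-0.35, 1.97], [-1.29, 1.29], [0.11, 2.56], [-1.05, 4.19], [0.11, 1.86], [-2.63, 2.63]. Speed limits (rad/s): [2.22, 2.22, 3.01, 3.01, 3.14, 3.14, 3.14].

## Interface

Orientations are given as a unit quaternion [x, y, z, w].
In Python, from rig import bot gives the robot as it stands. Calls block until the motion is done:
- bot.reach(position, orientation): joint-space move of the TCP to a pose.
- bot.servo_line(position, attitude=None, max_speed=0.15, force_limit=None): straight line of the TCP; attitude=None keeps the orientation; max_speed is the mean speed in m/s. With force_limit (N) it stops when the force on the tool has changed by that much, and returns True; else False.
- bot.goto_joints(angles): joint-space move.
- bot.gripper_to(opening, force=None): opening from 0.0 (shut) to 1.0 (fully open); force is the grip in N (None keeps the last); returns when the fingers have stopped.
- bot.dwell(seconds).
- bot.ik(position, orientation): joint angles nearest the present ones, or None.
- bot.get_obs(): the state.
- bot.camera(name): name is "side" or "top" or "wrist"; returns (picture, depth): 400x640x3 uint8, red, green, blue; 400x640 float32, m along the optical axis (not along the pixel's ray), 0 where there is no reading.
- bot.camera_params(name): a dict with "mtx" (3x3 intrinsics, pixels), "world_from_camera" (4x4, takes a point from camera to world coordinates). Camera axes: x right, y up, looking along -z (the intrinsics and any distortion apply to the point x, -y, -z); pixel columns grow to the right and rows downward; lengths in m; the calibration is good to about 2 mm. A picture is of the moment at which its call begins: read the wrist's pose just before it. camera_params takes no time and is no camera call; for the wrist camera it gives the pose at the moment of the call.
A pose or a line that the arm cannot do raises bot.MotionError and nothing moves.
- bot.hand_in(): hands the job in, once; it reports no verdict.
The state is a dict: "clock": time; "q": joint angles; "joint_velocities": joint speeds; "tau": joint torques, N m; "tool_pos": TCP position; "orientation": TCP orientation; "contact_force": force on the tool from outside, world axes, zero at the start; "torque": the same for the moment, N m; "finger_gap": opening from 0.0 (shut) to 1.0 (fully open).
Only numpy, scipy, OpenCV 4.12 (cv2) and the standard library are available. Lean on these libraries where they do the work, as an engineer would, in place of code of your own. Each camera call takes 0.05 s, during which the arm holds its last target.

## Working session

There is one attempt and no reset: what is moved stays moved. The work goes in short steps, each a Python script; the robot and the scene stay as the last script left them, time stands still between calls to the robot, and variables do not carry over. Pictures are saved under pics/ and viewed, and the job is handed in when it is done.

```bash
ls; mkdir -p pics; python3 - <<'E'
from rig import bot
import cv2,numpy as np
o=bot.get_obs();print(o['clock'],o['tool_pos'],o['orientation'],o['finger_gap'])
for n in ['top','side','wrist']:
    p=bot.camera_params(n);print(n,np.round(p['mtx'],1).tolist(),np.round(p['world_from_camera'],3).tolist(),[k for k in p])
    im,d=bot.camera(n);np.savez('pics/%s0.npz'%n,im=im,d=d,M=p['mtx'],T=p['world_from_camera'])
    cv2.imwrite('pics/%s0.png'%n,im[:,:,::-1])
E
```

```text
pics
0.0 [ 0.21674159 -0.69135773  0.23040901] [-0.6988253  -0.10757333  0.6990915  -0.10649999] 1.001554558520539
top [[372.1, 0.0, 323.8], [0.0, 372.1, 202.5], [0.0, 0.0, 1.0]] [[-0.029, 0.991, -0.131, 0.463], [-0.999, -0.031, -0.017, -0.035], [-0.021, 0.13, 0.991, 0.734], [0.0, 0.0, 0.0, 1.0]] ['mtx', 'world_from_camera']
side [[389.1, 0.0, 316.9], [0.0, 389.1, 198.6], [0.0, 0.0, 1.0]] [[0.918, 0.241, -0.315, 0.282], [-0.396, 0.54, -0.743, -0.682], [-0.009, 0.807, 0.591, 0.593], [0.0, 0.0, 0.0, 1.0]] ['mtx', 'world_from_camera']
wrist [[325.0, 0.0, 318.2], [0.0, 325.0, 199.3], [0.0, 0.0, 1.0]] [[0.3, 0.917, 0.264, 0.283], [-0.954, 0.289, 0.081, -0.67], [-0.002, -0.277, 0.961, 0.372], [0.0, 0.0, 0.0, 1.0]] ['mtx', 'world_from_camera']
```

View pics/top0.png

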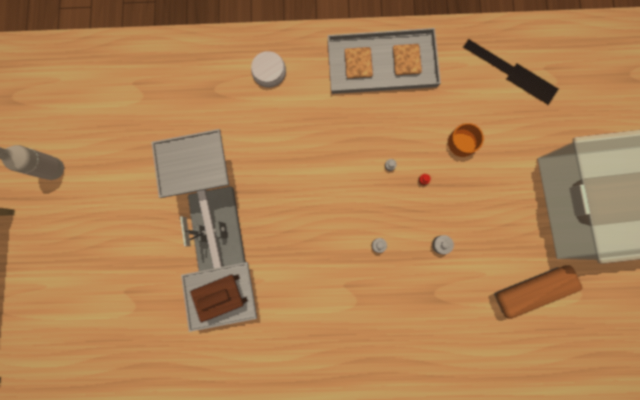

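View pics/side0.png

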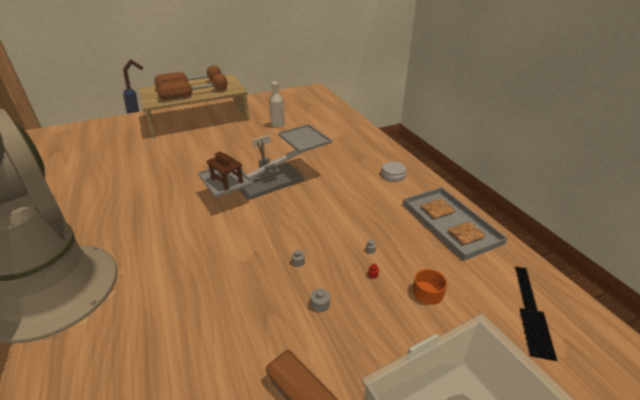

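Top view: the empty pan is at about (190,163), the stool's pan at (220,297) and the three steel weights at (443,245) for the 200 g, (379,245) and (390,165). The red look-alike is at (425,180). Next I'll measure these.

```bash
cat > h.py <<'E'
import numpy as np,cv2
def ray(M,T,u,v):
    d=np.array([(u-M[0,2])/M[0,0],-(v-M[1,2])/M[1,1],-1.0]);return T[:3,3],T[:3,:3]@d
def plane(M,T,u,v,z):
    o,d=ray(M,T,u,v);return o+d*(z-o[2])/d[2]
def pt(M,T,u,v,dep):
    o,d=ray(M,T,u,v);return o+d*dep
def proj(M,T,P):
    c=T[:3,:3].T@(np.asarray(P)-T[:3,3]);return M[0,2]+M[0,0]*c[0]/-c[2],M[1,2]-M[1,1]*c[1]/-c[2]
def cloud(M,T,d):
    v,u=np.mgrid[:d.shape[0],:d.shape[1]]
    c=np.stack([(u-M[0,2])/M[0,0]*d,-(v-M[1,2])/M[1,1]*d,-d],-1);return c@T[:3,:3].T+T[:3,3]
E
python3 - <<'E'
from h import *
f=np.load('pics/top0.npz');im,d,M,T=[f[k] for k in('im','d','M','T')]
P=cloud(M,T,d)
print('table z',np.median(P[300:380,300:450,2]), (d==0).mean())
for n,(u,v) in dict(w200=(443,245),a=(379,245),b=(390,165),red=(425,180)).items():
    s=P[v-15:v+16,u-15:u+16]
    m=(s[...,2]>0.007)&(d[v-15:v+16,u-15:u+16]>0)
    num,l,st,c=cv2.connectedComponentsWithStats(m.astype(np.uint8))
    for i in range(1,num):
        if st[i,4]<8: continue
        q=s[l==i];body=q[q[:,2]<q[:,2].max()-0.007]
        print(n,st[i].tolist(),'max z',q[:,2].max().round(4),'ctr',((q.min(0)+q.max(0))/2).round(4),np.ptp(q,axis=0).round(4), 'top',q[q[:,2]>q[:,2].max()-0.004].mean(0).round(4))
# pan
hsv=cv2.cvtColor(im,cv2.COLOR_RGB2HSV)
m=((P[...,2]>0.09)&(P[...,2]<0.13)&(d>0)).astype(np.uint8);m[:, :130]=0
num,l,st,c=cv2.connectedComponentsWithStats(m)
for i in range(1,num):
    if st[i,4]>200:
        q=P[l==i];r=cv2.minAreaRect(np.argwhere(l==i)[:,::-1].astype(np.float32))
        rw=cv2.minAreaRect(q[:,:2].astype(np.float32));print(st[i],'px',r,'world',rw,np.median(q[:,2]))
S=cv2.resize(im[100:340,130:470],None,fx=2.3,fy=2.3,interpolation=cv2.INTER_CUBIC);cv2.imwrite('pics/topz.png',S[:,:,::-1])
g=np.load('pics/side0.npz');
E
```

```text
table z 0.0014176606734674913 0.003953125
w200 [4, 5, 21, 19, 326] max z 0.0391 ctr [ 0.4706 -0.2455  0.0231] [0.034  0.0347 0.0319] top [ 0.4704 -0.2462  0.0363]
a [7, 8, 16, 15, 177] max z 0.0343 ctr [ 0.4723 -0.1253  0.0213] [0.0264 0.0271 0.0261] top [ 0.4722 -0.1254  0.0322]
b [9, 9, 12, 12, 106] max z 0.0299 ctr [ 0.6292 -0.155   0.0185] [0.0212 0.0203 0.0227] top [ 0.6295 -0.1555  0.0277]
red [8, 9, 13, 11, 108] max z 0.0305 ctr [ 0.5975 -0.2202  0.0189] [0.0194 0.0208 0.0233] top [ 0.5985 -0.221   0.0283]
[ 151  129   78   69 4013] px ((188.93222045898438, 163.14764404296875), (57.069679260253906, 72.78178405761719), 79.11447143554688) world ((0.6224544048309326, 0.20689165592193604), (0.10121416300535202, 0.12108094990253448), 9.1312255859375) 0.10558254893801378
[ 565  130   75  134 8297] px ((607.659423828125, 197.5088348388672), (129.26434326171875, 75.49522399902344), 84.42780303955078) world ((0.5405764579772949, -0.49873876571655273), (0.21679162979125977, 0.10975255817174911), 0.3511112630367279) 0.12566381881087907
[ 190  274   54   49 1374] px ((216.00001525878906, 298.0), (34.167938232421875, 48.65217590332031), 68.19859313964844) world ((0.39252328872680664, 0.1574806571006775), (0.05581134557723999, 0.07639840990304947), 20.014951705932617) 0.11265644855992318
```

View pics/topz.png

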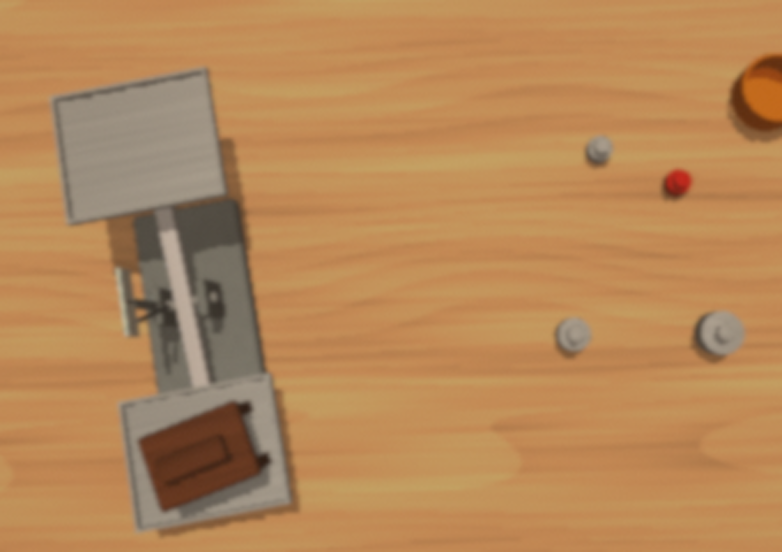

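Sizes and heights match: 28 mm and 22 mm cylinders with tops near 31.5 and 27.5 mm, and a pan of 101×121 mm with its floor near 0.105. I'll cross-check against the side view and check IK before moving.

```bash
cat >> h.py <<'E'
from scipy.spatial.transform import Rotation as R
def down(a):
    c,s=np.cos(a),np.sin(a);return R.from_matrix(np.array([[0,c,s],[0,s,-c],[-1,0,0]],float)).as_quat()
W100=np.array([.4723,-.1254]);W50=np.array([.6293,-.1553]);PAN=np.array([.6225,.2069]);PA=np.deg2rad(9.1)
E
python3 - <<'E'
from h import *
from rig import bot
f=np.load('pics/side0.npz');im,d,M,T=[f[k] for k in('im','d','M','T')]
P=cloud(M,T,d)
vis=im.copy()
for n,p in dict(a=[*W100,.0315],b=[*W50,.0275],pan=[*PAN,.104]).items():
    u,v=proj(M,T,p);print(n,round(u,1),round(v,1));cv2.circle(vis,(int(round(u)),int(round(v))),1,(0,255,0),-1)
    if n!='pan':
        s=P[int(v)-20:int(v)+25,int(u)-20:int(u)+20].reshape(-1,3);q=s[s[:,2]>p[2]-.005];print(len(q),q.mean(0),q[:,2].max())
m=(P[...,2]>.098)&(P[...,2]<.118);m[:,:280]=0;m[:,335:]=0;m[:120]=0;m[160:]=0
print(cv2.minAreaRect(P[m][:,:2].astype(np.float32)),np.median(P[m][:,2]))
cv2.imwrite('pics/sidez.png',cv2.resize(vis[100:320,180:420],None,fx=2.6,fy=2.6)[:,:,::-1])
o=bot.get_obs();print(R.from_quat(o['orientation']).as_matrix().round(2).tolist())
px=np.array([np.cos(PA),np.sin(PA)]);py=np.array([-px[1],px[0]])
for n,xy,a in (('a',W100,0),('b',W50,0),('p1',PAN+.025*py,PA),('p2',PAN-.025*py,PA)):
  for k in (0,np.pi):
    for z in (.004,.25):
        if n[0]=='p':z=max(z,.11)
        q=bot.ik([*xy,z],down(a+k));print(n,k,z,None if q is None else np.round(q,2))
E
```

```text
a 297.5 250.3
37 [ 0.44014281 -0.21715555  0.12111473] 0.5930784627164275
b 370.9 239.9
41 [ 0.50012298 -0.35057175  0.23350924] 0.5930784627164275
pan 304.1 137.1
((0.6215096712112427, 0.20518633723258972), (0.10177600383758545, 0.12479870021343231), 8.903403282165527) 0.10347111324912978
[[-0.0, 0.3, -0.95], [0.0, -0.95, -0.3], [-1.0, -0.0, 0.0]]
a 0 0.004 [ 0.21  0.72 -0.1   2.28  0.45  0.15 -0.3 ]
a 0 0.25 [ 0.5   0.32 -0.46  2.09  0.2   0.77 -0.09]
a 3.141592653589793 0.004 [ 0.02  0.74  0.18  2.3  -0.81  0.17 -2.18]
a 3.141592653589793 0.25 [-0.62  0.49  1.13  2.15 -0.6   0.86 -2.27]
b 0 0.004 [ 0.31  0.81 -0.25  1.91  0.4   0.47 -0.22]
b 0 0.25 [ 0.44  0.52 -0.43  1.75  0.26  0.93 -0.1 ]
b 3.141592653589793 0.004 [-0.1   0.85  0.41  1.94 -0.68  0.5  -2.35]
b 3.141592653589793 0.25 [-0.48  0.73  1.12  1.81 -0.74  1.09 -2.23]
p1 0 0.11 [-0.17  0.7  -0.43  1.83  0.42  0.71 -0.68]
p1 0 0.25 [ 0.01  0.59 -0.72  1.71  0.45  1.01 -0.71]
p1 3.141592653589793 0.11 [ 0.19  0.93 -1.11  1.81  0.96  1.06  2.  ]
p1 3.141592653589793 0.25 [ 0.2   0.73 -1.1   1.7   0.7   1.17  2.21]
p2 0 0.11 [-0.11  0.68 -0.4   1.85  0.4   0.69 -0.58]
p2 0 0.25 [ 0.03  0.56 -0.62  1.73  0.38  0.98 -0.58]
p2 3.141592653589793 0.11 [ 0.27  0.92 -1.11  1.83  0.96  1.05  2.07]
p2 3.141592653589793 0.25 [ 0.28  0.72 -1.1   1.71  0.7   1.16  2.28]
```

View pics/sidez.png

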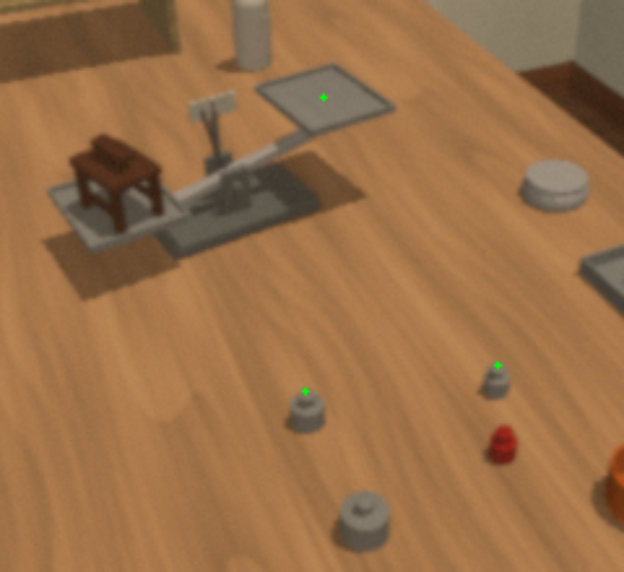

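Side-view projections land on the knobs and the pan centre within about 2–3 mm. Now grasp the 100 g.

```bash
python3 - <<'E'
from h import *
from rig import bot
t=lambda s:print(s,round(bot.get_obs()['clock'],2),bot.get_obs()['tool_pos'].round(4) if hasattr(bot.get_obs()['tool_pos'],'round') else bot.get_obs()['tool_pos'],round(bot.get_obs()['finger_gap'],3),np.round(bot.get_obs()['contact_force'],2))
bot.reach([*W100,.2],down(0));t('above')
bot.gripper_to(.7,force=40);t('grip')
bot.servo_line([*W100,.06],max_speed=.15)
print(bot.servo_line([*W100,.005],max_speed=.06,force_limit=6));t('down')
bot.gripper_to(0,force=40);t('closed')
im,d=bot.camera('wrist');cv2.imwrite('pics/w1.png',im[:,:,::-1])
bot.servo_line([*W100,.10],max_speed=.12);t('lift')
im,d=bot.camera('side');cv2.imwrite('pics/s1.png',im[:,:,::-1]);im,d=bot.camera('wrist');cv2.imwrite('pics/w2.png',im[:,:,::-1])
E
```

```text
above 2.38 [ 0.4724 -0.1264  0.1999] 1.001 [-0.33 -0.24 -0.78]
grip 2.76 [ 0.4723 -0.1256  0.2   ] 0.702 [ 0.8  -0.17  0.39]
False
down 4.91 [ 0.4724 -0.1254  0.0052] 0.701 [1.31 0.73 0.12]
closed 5.31 [ 0.4725 -0.1255  0.0056] 0.306 [-1.43 -0.35  5.98]
lift 6.3 [ 0.472  -0.1254  0.0995] 0.303 [ 1.06 -0.05 -1.58]
```

```bash
python3 -c "
import cv2,numpy as np
a=[cv2.imread('pics/%s.png'%n) for n in ('s1','w2')]
cv2.imwrite('pics/c1.png',np.hstack([a[0][100:400,180:480],a[1][100:400,170:470]])) "
```

```text
(no output)
```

View pics/c1.png

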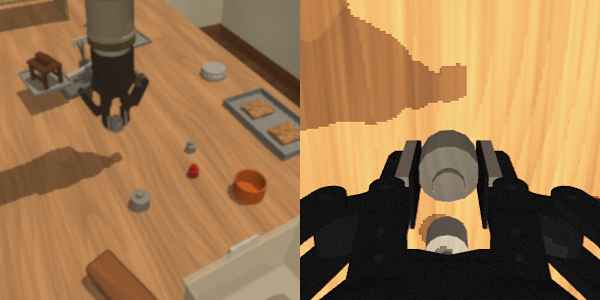

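The 100 g is held between the pads at about (450,165) in the composite. I'll enlarge to judge its tilt.

```bash
python3 -c "
import cv2,numpy as np
a=cv2.imread('pics/w2.png')[200:370,230:400];b=cv2.imread('pics/s1.png')[170:250,250:340]
cv2.imwrite('pics/c2.png',np.hstack([cv2.resize(a,(400,400)),cv2.resize(b,(400,400),interpolation=2)])) "
```

```text
(no output)
```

View pics/c2.png

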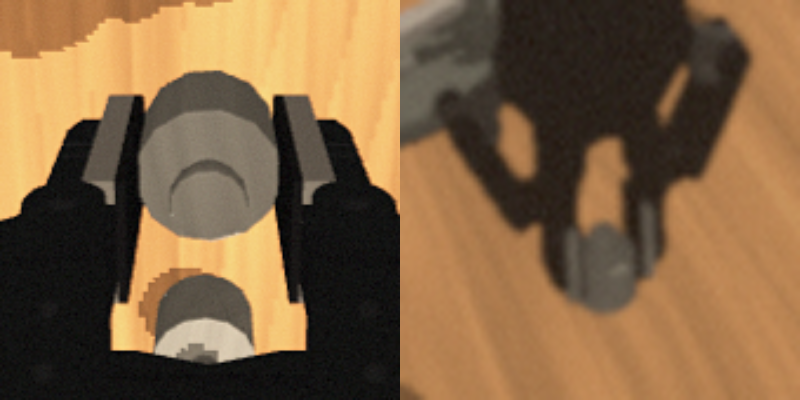

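View pics/w1.png

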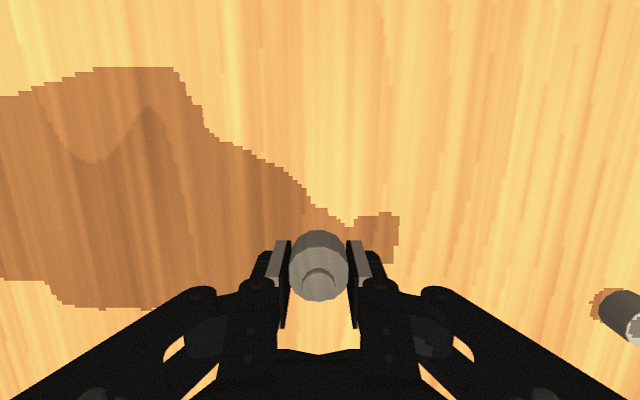

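The weight sits in the gripper exactly as it did on the table (disc centre at (318,273) in both wrist pictures), so it is upright, with its underside 5.6 mm below the TCP. Placing it now.

```bash
cat >> h.py <<'E'
PX=np.array([np.cos(PA),np.sin(PA)]);PY=np.array([-PX[1],PX[0]])
P1=PAN+.025*PY;P2=PAN-.025*PY
E
python3 - <<'E'
from h import *
from rig import bot
def t(s):
    o=bot.get_obs();print(s,round(o['clock'],2),np.round(o['tool_pos'],4),round(o['finger_gap'],3),np.round(o['contact_force'],2))
bot.servo_line([*W100,.22],max_speed=.2)
bot.reach([*P1,.22],down(PA));t('abovepan')
bot.servo_line([*P1,.14],max_speed=.15)
bot.servo_line([*P1,.1110],max_speed=.04,force_limit=6);t('down')
bot.gripper_to(.5);t('open')
bot.servo_line([*P1,.22],max_speed=.15);t('up')
bot.reach([*W50,.15],down(0));t('above50')
for n in('top','side'):
    im,d=bot.camera(n);p=bot.camera_params(n);np.savez('pics/%s2.npz'%n,im=im,d=d,M=p['mtx'],T=p['world_from_camera'])
    cv2.imwrite('pics/%s2.png'%n,im[:,:,::-1])
im,d=bot.camera('wrist');cv2.imwrite('pics/w3.png',im[:,:,::-1])
f=np.load('pics/top2.npz');P=cloud(f['M'],f['T'],f['d'])
s=P[125:200,145:235].reshape(-1,3);q=s[s[:,2]>.118];print(len(q),(q.min(0)+q.max(0))/2,q[:,2].max())
a=cv2.imread('pics/top2.png')[100:340,130:450];b=cv2.imread('pics/side2.png')[80:320,180:420]
cv2.imwrite('pics/c3.png',cv2.resize(np.hstack([a,b]),None,fx=1.4,fy=1.4,interpolation=2))
E
```

```text
abovepan 8.58 [0.6188 0.2295 0.2197] 0.299 [ 0.64 -0.55 -0.01]
down 10.14 [0.6186 0.2317 0.1111] 0.3 [-0.79 -0.71 -0.32]
open 10.45 [0.6187 0.2316 0.1113] 0.497 [ 0.49  0.58 -1.44]
up 11.32 [0.6181 0.2312 0.2192] 0.501 [ 0.13 -1.02 -0.8 ]
above50 12.78 [ 0.63   -0.1532  0.1503] 0.501 [-0.24 -0.18  0.3 ]
254 [0.54767584 0.10481412 0.42596411] 0.7337621375695801
```

View pics/c3.png

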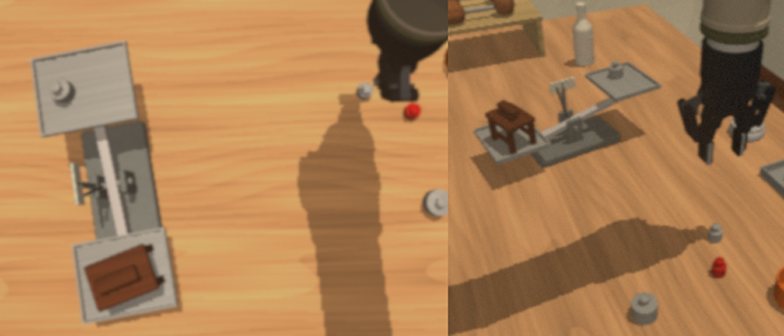

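View pics/w3.png

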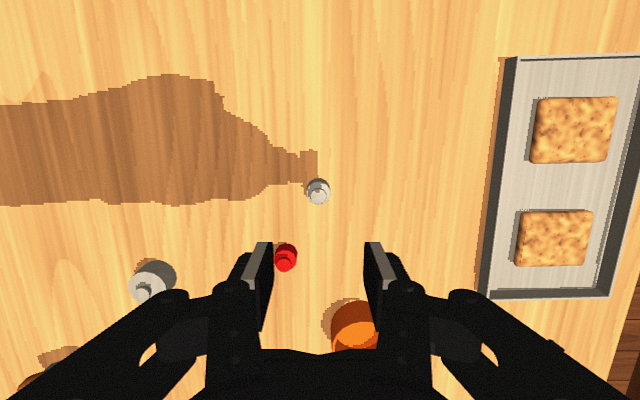

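The 100 g stands upright in the raised pan (composite (62,90)). The 50 g is centred between the jaws in the wrist view at (318,190). Now grasp the 50 g.

```bash
python3 - <<'E'
from h import *
from rig import bot
def t(s):
    o=bot.get_obs();print(s,round(o['clock'],2),np.round(o['tool_pos'],4),round(o['finger_gap'],3),np.round(o['contact_force'],2))
bot.servo_line([*W50,.06],max_speed=.15)
print(bot.servo_line([*W50,.005],max_speed=.06,force_limit=6));t('down')
im,d=bot.camera('wrist');cv2.imwrite('pics/w4.png',im[:,:,::-1])
bot.gripper_to(0,force=40);t('closed')
im,d=bot.camera('wrist');cv2.imwrite('pics/w5.png',im[:,:,::-1])
bot.servo_line([*W50,.22],max_speed=.15);t('lift')
im,d=bot.camera('wrist');cv2.imwrite('pics/w6.png',im[:,:,::-1])
a=[cv2.resize(cv2.imread('pics/w%d.png'%k)[200:370,230:400],(260,260)) for k in (4,5,6)];cv2.imwrite('pics/c4.png',np.hstack(a))
E
```

```text
False
down 14.75 [ 0.6296 -0.1553  0.0053] 0.5 [-0.36  0.66  1.1 ]
closed 15.13 [ 0.6295 -0.1554  0.0056] 0.231 [-1.83  0.03  5.61]
lift 16.77 [ 0.6289 -0.1553  0.2191] 0.227 [ 0.4  -0.09 -0.91]
```

View pics/c4.png

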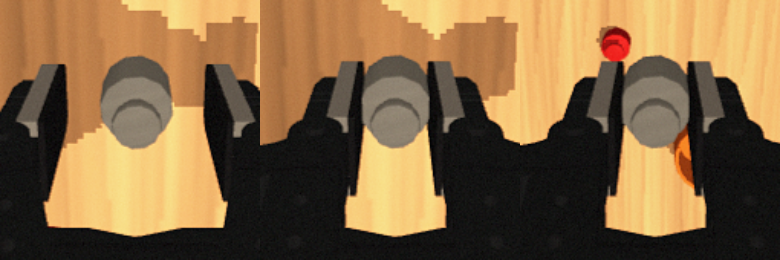

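The 50 g is held upright, unchanged between the closed and lifted pictures. Placing it now.

```bash
python3 - <<'E'
from h import *
from rig import bot
def t(s):
    o=bot.get_obs();print(s,round(o['clock'],2),np.round(o['tool_pos'],4),round(o['finger_gap'],3),np.round(o['contact_force'],2))
bot.reach([*P2,.22],down(PA));t('abovepan')
bot.servo_line([*P2,.14],max_speed=.15)
bot.servo_line([*P2,.1110],max_speed=.04,force_limit=6);t('down')
bot.gripper_to(.5);t('open')
bot.dwell(.3)
bot.servo_line([*P2,.25],max_speed=.15);t('up')
bot.reach([.6,-.1,.3],down(0));bot.dwell(1.0);t('away')
for n in('top','side'):
    im,d=bot.camera(n);p=bot.camera_params(n);np.savez('pics/%s3.npz'%n,im=im,d=d,M=p['mtx'],T=p['world_from_camera'])
    cv2.imwrite('pics/%s3.png'%n,im[:,:,::-1])
f=np.load('pics/top3.npz');P=cloud(f['M'],f['T'],f['d'])
for nm,(a,b) in dict(pan=(.0725,.09),tops=(.098,.125)).items():
    s=P[125:205,145:240];m=((s[...,2]>a)&(s[...,2]<b)).astype(np.uint8)
    n,l,st,c=cv2.connectedComponentsWithStats(m)
    for i in range(1,n):
        if st[i,4]>5:
            q=s[l==i];print(nm,st[i,4],q.mean(0).round(4),'med z',np.median(q[:,2]).round(4),'max',q[:,2].max().round(4),'dist',np.linalg.norm(q.mean(0)[:2]-PAN).round(4))
s=P[260:340,180:265];print('stool pan corner z', np.percentile(s[(s[...,2]>.06)][:,2],[20,50,98]).round(4))
a=cv2.imread('pics/top3.png')[110:340,140:270];b=cv2.imread('pics/side3.png')[90:220,190:400]
cv2.imwrite('pics/c5.png',np.hstack([cv2.resize(a,(260,460),interpolation=2),cv2.resize(b,(530,460),interpolation=2)]))
E
```

```text
abovepan 18.09 [0.627  0.18   0.2198] 0.228 [-1.06 -0.26 -0.53]
down 19.65 [0.6266 0.1823 0.1111] 0.229 [-0.35 -0.62 -0.58]
open 20.0 [0.6266 0.1822 0.1112] 0.501 [-0.54  0.11 -0.63]
up 21.38 [0.626  0.1819 0.2491] 0.499 [-0.58 -0.27  0.14]
away 23.48 [ 0.6    -0.1001  0.3   ] 0.497 [-0.3   0.27 -0.  ]
pan 3355 [0.6245 0.2066 0.084 ] med z 0.0836 max 0.09 dist 0.0021
tops 113 [0.6276 0.1803 0.1046] med z 0.1016 max 0.1133 dist 0.0271
tops 205 [0.6199 0.2293 0.1064] med z 0.1043 max 0.1172 dist 0.0226
stool pan corner z [0.0796 0.0843 0.1533]
```

View pics/c5.png

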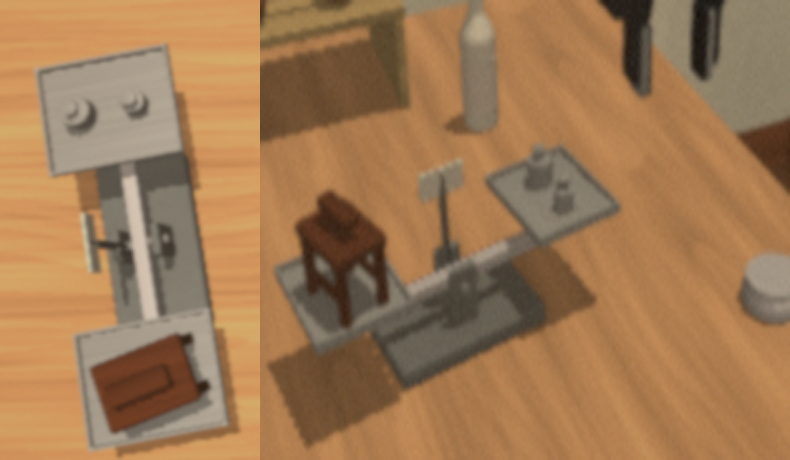

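Both weights are upright in the pan and the beam is near level. One more picture will show whether it is at rest.

```bash
python3 - <<'E'
from h import *
from rig import bot
M,T=(bot.camera_params('top')[k] for k in('mtx','world_from_camera'))
for i in range(3):
    bot.dwell(.45);im,d=bot.camera('top');P=cloud(M,T,d)
    s=P[125:205,145:240][...,2];t=P[260:340,180:265][...,2]
    print(round(bot.get_obs()['clock'],2),np.median(s[(s>.06)&(s<.1)]),np.median(t[(t>.06)&(t<.1)]),np.percentile(t,99.5))
bot.hand_in()
E
```

```text
24.08 0.08368613193267893 0.0801506318868268 0.15424421631967228
24.58 0.0836989652935668 0.08010403161787039 0.15425745664138896
25.08 0.08368273771777723 0.0800911786024352 0.15454894860546298
the job is handed in; nothing more can be done
```

I moved the 100 g and then the 50 g weight from the ledge to the empty pan and handed the job in at about 25 s of the 54 s allowed. The verdict isn't reported, but my last checks all looked good:

- **Weights:** both stand upright on the pan floor, about 23 and 27 mm from its centre (limit 65 mm). Their tops are at the heights expected for standing on the floor.
- **Beam:** the two pans measured 83.7 and 80.1 mm high over three pictures across 1 s, with no motion beyond about 0.1 mm. That is a tilt of about 0.015 rad (limit 0.07), partly measurement bias, since bare table read 1.4 mm high at the start.
- **Rest of the scene:** the stool is still on its pan, and the arm was clear of everything at the end.

No check failed. The only disagreement was 2–3 mm between the top and side views before the first grasp. Each time the gripper closed, the force reading rose by about 6 N, probably the fingertips touching the ledge. That is well under the limits.

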